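# Clear the sowing bench and cover the sprouting tub

## Robot

A 6-joint arm with a two-finger parallel gripper is mounted at the origin on the work surface. World frame = base frame: x ahead of the robot, y to its left, z up, the work surface at z = 0. Lengths are in mm, angles in rad, forces in N, time in s.
With the tool pointing down it reaches from about 275 to 850 mm from the base axis. Payload 5.2 kg.
Tool frame: the origin (TCP) lies at the very end of the fingers, on their centre line; the grasp point (between the pads) lies 19 mm behind it; z points along the fingers, x is the direction in which the jaws open and shut, and the axes are right-handed (so a half turn about z gives the same grasp; the last joint's range is limited). The gripper opens to 85 mm and grips with 20 to 120 N. Pads are 22 mm wide; open, the fingers measure 114 mm over their backs; the gripper's body (76 mm by 85 mm) begins 54 mm behind the grasp point. The pads swing forward as they close: fully open they stand 13 mm farther back than shut.
Start: joints at [-1.452, 0.259, 1.535, -0, 1.348, -0.203], TCP at [173.972, -521.765, 210.71] pointing down, gripper open.
Joint ranges: [-3.14, 3.14], [-0.91, 2.08], [0.19, 2.58], [-1.22, 4.36], [0.22, 2.71], [-3.12, 3.12]. Speed limits (rad/s): [2.57, 2.57, 3.14, 3.14, 3.14, 3.14].

## Interface

Orientations are given as a rotation vector (axis times angle).
In Python, from workcell import arm gives the robot as it stands. The module is installed in compiled form; this text tells all that it offers.
- The arm moves only by the tool drive_tool, never from a script. Its argument "plan" is one flat list of numbers, 5 for each row, row after row: the finger opening in cm, from 0 to 8.54, then the shift along the tool's x, y, z in cm, then the turn about the tool's z in rad. In form: [hand, dx, dy, dz, twist, hand, dx, dy, dz, twist, ...]. A call has exactly 8 rows; each row is the pose to reach, as a shift and turn from the pose commanded when the call began, along the tool's axes at that moment; what a row does not reach only later rows make up. A row lasts 1/12 s, in which the tool goes at most 41.7 mm and 7.16 degrees, less where a joint would pass 70% of its speed; a pose out of reach is approached as far as the arm can. A call with a gripper value outside its range is refused whole. The fingers move at their own pace and stop on an object; "squeeze" is the grip in N (left out, the last holds). Time passes only in rows, so rows that repeat a pose let the fingers close, or fill a call up. It gives the time, the measured TCP pose, the force and the opening at its end, in the units of the state.
- arm.sense(): the state, without advancing time (a new reading comes with each control period).
- arm.snapshot(name): name is "scene" or "side" or "wrist"; returns a dict with "pixels" (480x640x3 uint8, red, green, blue), "K" (3x3 intrinsics, pixels), "dist" ([k1, k2, p1, p2, k3] as OpenCV has them; the pictures are not rectified), "R" (3x3) and "t" (3): a world point X has camera coordinates R X + t; the wrist camera has in their place "T_tool_cam" (4x4, takes a point from camera to tool coordinates, whose origin is the TCP and whose axes are the tool frame's). Camera axes: x right, y down, z forward; pixel columns grow to the right and rows downward; lengths in mm; the calibration is good to about 2 mm. A picture is of the moment at which its call begins: read the wrist's pose just before it. There is no depth.
- arm.finish_job(): hands the job in, once; it reports no verdict.
The state is a dict: "time_s": time; "q": joint angles; "dq": joint speeds; "joint_torque": joint torques, N m; "eef_pos": TCP position; "ee_rot": TCP orientation; "ft_force": force on the tool from outside, world axes, zero at the start; "torque": the same for the moment, N m; "gripper_width": finger opening in mm.
Only numpy, scipy, OpenCV 4.12 (cv2) and the standard library are available. Lean on these libraries where they do the work, as an engineer would, in place of code of your own. Each camera call takes 0.05 s, during which the arm holds its last target.

## Task

The sowing is finished, so close up the sprouting tub. First push the empty seed carton sideways off the raised bench so that it drops into the plain-walled waste bin beside it (not into the slatted crate of clean pots), then slide the round cover along the bench onto the tub until it has dropped into the mouth and sits level on the rim all round. Pick up neither the carton nor the cover, and leave the jar, clay pot, mug and spool beside the bench where they stand.

Things in the scene. Friction and masses are not known exactly. Their poses are not given: they have to be found in the camera images.
- bench: Fixed raised wooden bench, origin at table level. Its flat top is 100 mm above the table and spans, in its own frame, x -90..+90 and y -93..+270 mm; the long sides at x = +-90 mm are open edges. The tub stands against its -y end (tub centre x 0, y -160 mm), rim flush with the bench top. The cover lies towards the +y end, the carton between cover and tub.
- tub_mouth (a point): Centre of the mouth of the fixed round grey tub, at rim height (100 mm). Axes as the bench. Rim outer radius 67 mm, wall 5 mm, mouth radius 62 mm; the rim touches the bench's end, so a cover can slide from bench to rim. A fixed flat black grid lies 9 mm below the rim inside: a cover sliding in tips down at its front no farther than that.
- cover: Loose round white cover, about 0.2 kg, 26 mm high. Origin at the centre of its underside, z up. Below: a plug, radius 57 mm, 8 mm deep, lower edge bevelled to radius 51; it rests on this on the bench. Above: a flange, underside radius 65, bevelled out to 72 mm at height 14. Seated, the plug is in the mouth with 5 mm play all round, the flange on the rim and the origin 8 mm below the rim.
- cover_top (a point): Centre of the cover's flat dished top, 14 mm above its underside. Around it stands an upright lip (inner radius 64, outer 72 mm) up to 26 mm height. The cover slides with about 1 N of friction; it can be pushed with the fingertips against the outside of flange and lip, or drawn from inside the lip.
- carton: Loose empty seed carton of cardboard with a paper band, a closed box 85 (x) x 60 (y) x 30 mm, about 0.05 kg, lying on the bench between cover and tub with its long axis roughly across the bench. Origin at the centre of its underside.
- waste_bin: Fixed open grey waste bin with plain solid walls, empty, outer 130 (x) x 210 (y) x 65 mm high, wall 4 mm, standing on the table close against one long side of the bench (which of the two sides differs), centred near the carton's place. Axes as the bench. Origin at the centre of its underside.
- pot_crate: Fixed slatted wooden crate of the same outer size with two clean clay pots (70 mm high, tops 77 mm above the table) inside, against the bench's other long side. Axes as the bench. Origin at the centre of its underside.
- seed_jar: Bystander: closed amber glass jar, radius 32, height 85 mm, standing on the table beside the bench near the cover's end. Origin under its centre.
- clay_pot: Bystander: empty clay pot, radius 42, height 75 mm, standing on the table beside the bench near the cover's end. Origin under its centre.
- mug: Bystander: white mug, radius 38, height 85 mm, handle at its +y, on the table near the tub. Origin under its centre.
- twine_spool: Bystander: wooden spool, radius 32, height 70 mm, on the table near the tub. Origin under its centre.

How it is judged (in metres and radians):
On the way, in this order (a step that is already met when the one before it is completed fails the run):
1. the carton lies in the waste bin (x of carton in the frame of waste_bin between -0.065 and 0.065 m and y of carton in the frame of waste_bin between -0.105 and 0.105 m and height (world z) of carton below 0.07 m), for 0.2 s.
2. the cover is seated level on the tub (horizontal distance between cover and tub_mouth below 0.007 m and z of cover in the frame of tub_mouth between -0.0105 and -0.0055 m and angle between cover's own z axis and vertical below 0.03 rad), for 0.2 s.
At the end, for the whole second after the job is handed in: The carton lies at rest in the waste bin (its origin within the bin's outline and less than 70 mm above the table). The cover is at rest in the tub's mouth: its origin within 7 mm of the mouth's centre horizontally and 5.5 to 10.5 mm below the rim, tilted less than 0.03 rad (all of step 1 and all of step 2 and linear speed of each of cover, carton below 0.02 m/s); the robot touches nothing.
It fails at once if the carton is picked up (underside more than 35 mm above the bench top) (height (world z) of carton above 0.135 m).
It fails at once if the cover is picked up (underside centre more than 30 mm above the bench top) (height (world z) of cover above 0.13 m).
It fails at once if the jar, clay pot, mug or spool is moved by more than 40 mm (distance of any of seed_jar, clay_pot, mug, twine_spool from where it was at the start of the episode above 0.04 m).
It also fails if it takes over 54 s, if anything falls off the work surface, if the arm or the gripper's body presses on something with over 40 N, if the wrist force passes 120 N, or if a joint passes its speed limit or range.

## Working session

There is one attempt and no reset: what is moved stays moved. The work goes in short steps, Python scripts to look and compute and a tool call to move; the robot and the scene stay as the last step left them, time stands still between calls to the robot, and variables do not carry over. Pictures are saved under pics/ and viewed, and the job is handed in when it is done.

Besides the shell and the picture viewer there is one more tool, called after "Call:" as name(argument=value, ...), one argument or row to a line, values as JSON. drive_tool: Moves the arm, as the interface text tells. Its arguments: {"type":"object","properties":{"plan":{"type":"array","items":{"type":"number"}},"squeeze":{"type":"number"}},"required":["plan"]}

```bash
mkdir -p pics
python3 - <<'E'
from workcell import arm
import cv2,pickle
s=arm.sense();print(s)
d={}
for n in ["scene","side","wrist"]:
    r=arm.snapshot(n);d[n]=r
    cv2.imwrite(f"pics/{n}0.png",r["pixels"][:,:,::-1])
    print(n,{k:v for k,v in r.items() if k!="pixels"})
pickle.dump((s,d),open("s0.pkl","wb"))
E
```

```text
{'time_s': 0.0, 'q': array([-1.45180709e+00,  2.59332485e-01,  1.53610432e+00,  1.42386361e-05,
        1.34799553e+00, -2.02782095e-01]), 'dq': array([ 6.16744350e-04,  2.50857003e-04,  1.65968040e-04,  1.32610677e-03,
       -3.11823153e-04, -2.91559959e-05]), 'joint_torque': array([-1.46411439e-04, -4.46032941e+01, -2.90570641e+01, -3.61541115e-04,
        1.16061192e-02, -9.35722881e-06]), 'eef_pos': array([ 173.90342567, -521.17997083,  209.87186838]), 'ee_rot': array([-2.54750198e+00,  1.83610144e+00,  1.93909638e-03]), 'ft_force': array([-0.56449986,  0.03652062, -0.09356361]), 'torque': array([0.03522069, 0.0054062 , 0.00069062]), 'gripper_width': 85.54553362811244}
scene {'K': array([[439.21411498,   0.        , 323.14439027],
       [  0.        , 439.21411498, 239.49540439],
       [  0.        ,   0.        ,   1.        ]]), 'dist': array([-0.05965278,  0.        ,  0.        ,  0.        ,  0.        ]), 'R': array([[ 0.90577   ,  0.4231485 , -0.02293576],
       [ 0.24062767, -0.55811785, -0.79410502],
       [-0.34882521,  0.71375753, -0.60734764]]), 't': array([-517.
[... 404 characters left out ...]
885947,  0.67311235, -0.68495048]]), 't': array([-555.35772915,  189.9837563 ,  785.76077812])}
wrist {'K': array([[331.47681658,   0.        , 314.51792781],
       [  0.        , 331.47681658, 236.37095516],
       [  0.        ,   0.        ,   1.        ]]), 'dist': array([-0.05991464,  0.        ,  0.        ,  0.        ,  0.        ]), 'T_tool_cam': array([[ 9.99999971e-01, -2.41760967e-04, -1.43855667e-05,
         1.45307914e+00],
       [ 2.33611541e-04,  9.47214612e-01,  3.20600101e-01,
        -8.30295163e+01],
       [-6.38823713e-05, -3.20600095e-01,  9.47214641e-01,
        -1.61950452e+02],
       [ 0.00000000e+00,  0.00000000e+00,  0.00000000e+00,
         1.00000000e+00]])}
```

View pics/scene0.png

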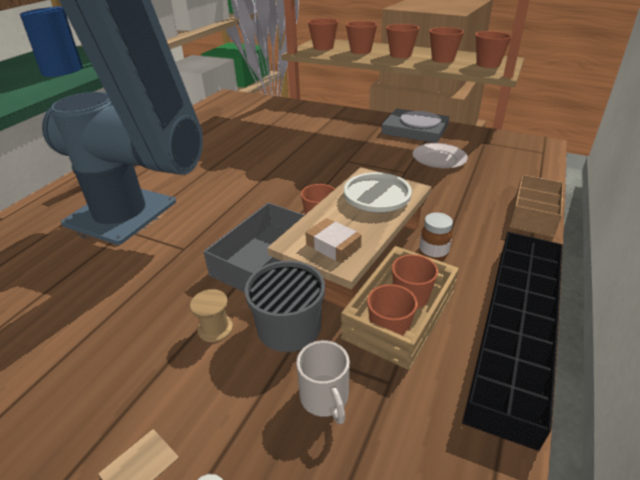

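View pics/side0.png

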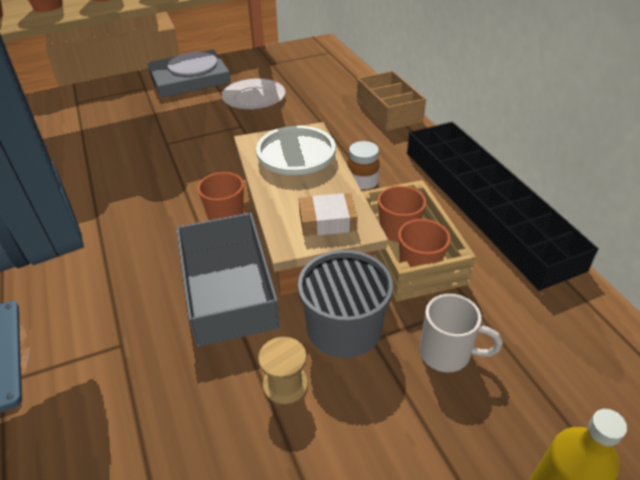

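View pics/wrist0.png

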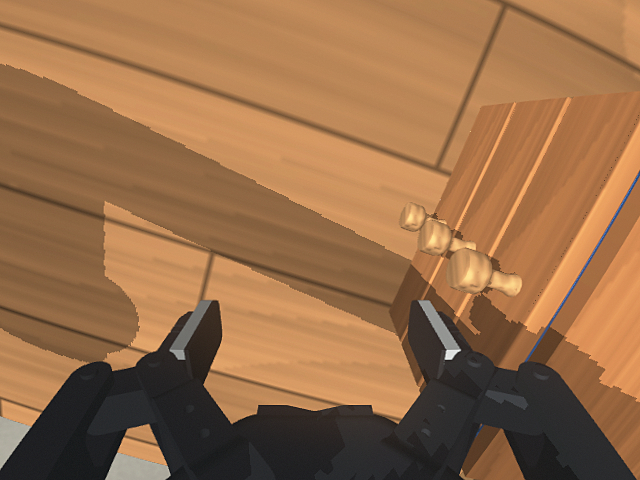

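The scene view shows the tub near (285,292), carton (333,240), cover (378,190), bin left of the bench and crate to its right. In the side view: tub (345,288), carton (328,215), cover (296,150), bin (228,280). I'll zoom in for measurement.

Run:
```python
import cv2,pickle
s,d=pickle.load(open("s0.pkl","rb"))
a=d["side"]["pixels"][110:360,170:480,::-1];cv2.imwrite("pics/zs.png",cv2.resize(a,None,fx=2.4,fy=2.4,interpolation=cv2.INTER_CUBIC))
a=d["scene"]["pixels"][160:360,200:470,::-1];cv2.imwrite("pics/zc.png",cv2.resize(a,None,fx=2.9,fy=2.9,interpolation=cv2.INTER_CUBIC))
```

```text
(no output)
```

View pics/zs.png

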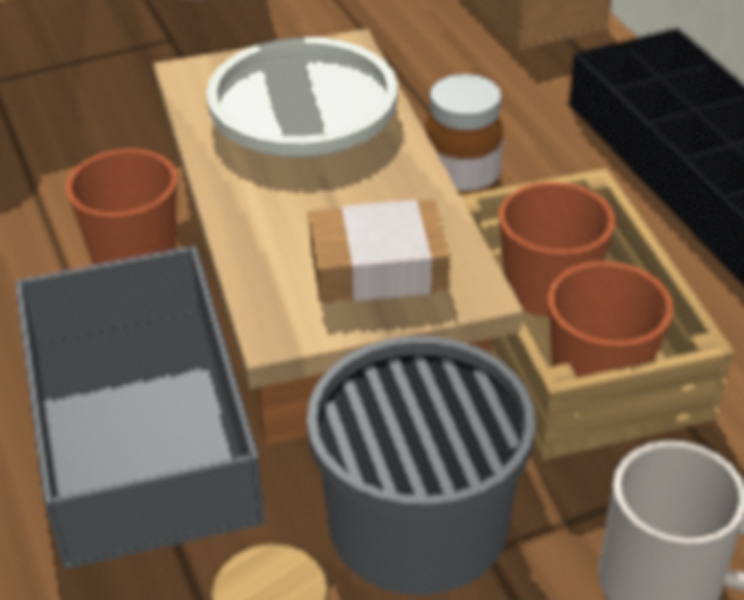

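View pics/zc.png

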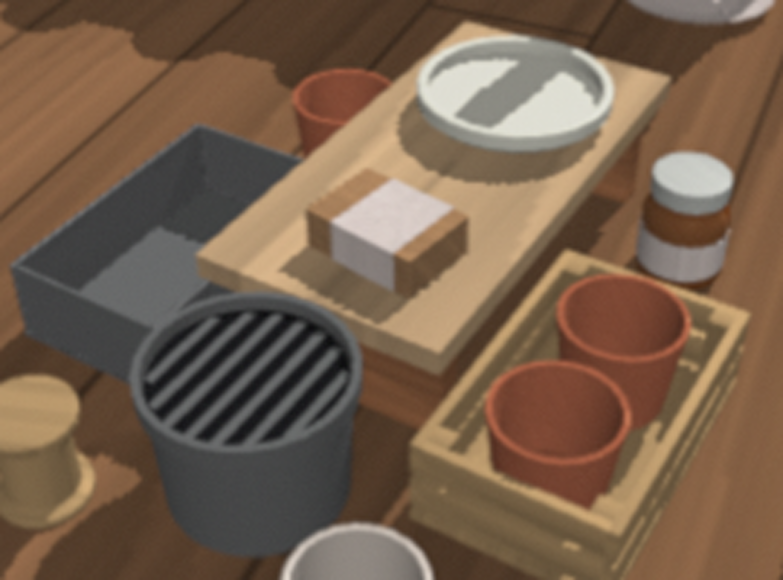

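```bash
cat > h.py <<'E'
import cv2,numpy as np
from scipy.optimize import least_squares
from scipy.spatial.transform import Rotation as Ro
def ray(c,px,z):
    px=np.array(px,float).reshape(-1,1,2)
    u=cv2.undistortPoints(px,c["K"],np.array(c["dist"]))[:,0]
    v=np.c_[u,np.ones(len(u))]@c["R"]; o=-c["R"].T@c["t"]
    return o+v*((z-o[2])/v[:,2])[:,None]
def proj(c,X):
    return cv2.projectPoints(np.array(X,float),cv2.Rodrigues(c["R"])[0],np.array(c["t"]),c["K"],np.array(c["dist"]))[0][:,0]
def circ(P,r):
    f=least_squares(lambda p:np.hypot(*(P[:,:2]-p).T)-r,P[:,:2].mean(0)+[0,-20])
    return f.x,np.abs(f.fun).max()
def wcam(r,s):
    Rt=Ro.from_rotvec(s["ee_rot"]).as_matrix();T=r["T_tool_cam"]
    R=Rt@T[:3,:3];o=Rt@T[:3,3]+s["eef_pos"]
    return dict(K=r["K"],dist=r["dist"],R=R.T,t=-R.T@o)
E
python3 - <<'E'
from h import *;import pickle
s,d=pickle.load(open("s0.pkl","rb"))
S=lambda L:np.array(L)/2.4+[170,110]-.3
C=lambda L:np.array(L)/2.9+[200,160]-.3
np.set_printoptions(precision=1,suppress=True)
for n,f,b,ca,co,tu in [("side",S,[(155,65),(370,31),(521,314),(250,368)],[(308,210),(438,200),(448,247),(316,257)],[(207,95),(215,75),(240,52),(302,38),(360,50),(390,72),(398,90)],[(308,420),(322,383),(360,350),(420,338),(480,350),(520,385),(533,420)]),
 ("scene",C,[(466,22),(670,76),(440,352),(198,257)],[(370,170),(468,218),(395,262),(307,213)],[(417,90),(430,60),(465,42),(515,37),(570,48),(603,72),(613,95)],[(132,375),(150,335),(200,303),(250,296),(310,308),(345,335),(361,375)])]:
    c=d[n]
    print(n);print("bench",ray(c,f(b),100)[:,:2]);P=ray(c,f(ca),130);print("carton",P[:,:2],P.mean(0))
    print("cover",circ(ray(c,f(co),126),72));print("tub",circ(ray(c,f(tu),100),67))
E
```

```text
side
bench [[ 541.2  278.6]
 [ 720.   254.3]
 [ 670.2 -102.9]
 [ 496.   -78.4]]
carton [[572.5  15.9]
 [655.5  -9.6]
 [640.3 -56.1]
 [559.7 -30.8]] [607.  -20.1 130. ]
cover (array([622.7, 158.1]), np.float64(2.068956373710236))
tub (array([ 574.2, -157.8]), np.float64(1.5636117686648134))
scene
bench [[ 541.8  280.7]
 [ 718.7  260.2]
 [ 673.3 -100.6]
 [ 497.7  -80. ]]
carton [[577.   13.1]
 [654.9 -10.6]
 [630.8 -68.6]
 [560.3 -45.6]] [605.7 -27.9 130. ]
cover (array([625.4, 158. ]), np.float64(2.1776770366322893))
tub (array([ 576.5, -161. ]), np.float64(2.586426819462247))
```

```bash
cat >> h.py <<'E'
yaw=-0.123; O=np.array([596.5,0.5]); BX=np.array([np.cos(yaw),np.sin(yaw)]);BY=np.array([-np.sin(yaw),np.cos(yaw)])
def tob(p): p=np.atleast_2d(p)[:,:2]-O; return np.c_[p@BX,p@BY]
def tow(x,y): return O+x*BX+y*BY
def go(s,x,y,z,ang=None):
    "target bench-frame xy, z; ang=angle of tool x in bench frame"
    Rt=Ro.from_rotvec(s["ee_rot"]).as_matrix()
    d=Rt.T@(np.r_[tow(x,y),z]-s["eef_pos"])/10
    a=np.arctan2(Rt[1,0],Rt[0,0])-yaw
    # tool z down: +twist turns tool x clockwise seen from above
    tw=None if ang is None else (-(ang-a)+np.pi/2)%np.pi-np.pi/2
    print("shift cm",d.round(2),"twist",tw,"cur ang",a,"tilt",Rt[:,2].round(3),"bench xy",tob(s["eef_pos"]))
    print("bx,by in tool",(Rt.T@np.r_[BX,0]).round(3),(Rt.T@np.r_[BY,0]).round(3))
E
python3 - <<'E'
from h import *;import pickle
s,d=pickle.load(open("s0.pkl","rb"))
S=lambda L:np.array(L)/2.4+[170,110]-.3
np.set_printoptions(precision=1,suppress=True)
print("bin",tob(ray(d["side"],S([(20,283),(195,250),(258,460),(45,495)]),65)))
print("carton",tob([[607,-22]]),"cover",tob([[624,158]]),"tub",tob([[575.4,-159.4]]))
go(s,90,-24,200,np.pi/2); print(s["q"][5])
E
```

```text
bin [[-221.8   73.4]
 [ -96.9   72.2]
 [ -97.4 -134.2]
 [-225.4 -124.6]]
carton [[ 13.2 -21. ]] cover [[  8.  159.7]] tub [[  -1.3 -161.3]]
shift cm [-30.1 -63.7   1.1] twist 0.4447685199595117 cur ang -1.1260278068353846 tilt [-0.  0. -1.] bench xy [[-355.4 -569.6]]
bx,by in tool [ 0.4 -0.9 -0. ] [-0.9 -0.4  0. ]
-0.20278209548870252
```

Call:
drive_tool(
  plan=[2.5, -1.5, -3.2, 0, 0.1, 2.5, -3.2, -6.7, 0, 0.2, 2.5, -4.9, -10.2, 0, 0.3, 2.5, -6.6, -13.8, 0, 0.4, 2.5, -8.3, -17.3, 0, 0.44, 2.5, -10, -20.9, 0, 0.44, 2.5, -11.7, -24.5, 0, 0.44, 2.5, -13.4, -28, 0, 0.44],
)

```text
time_s: 0.82
eef_pos: [398.3, -304.3, 210.6]
ee_rot: [-2.086, 2.349, 0.0]
ft_force: [0.4, -0.6, 0.4]
gripper_width: 24.9
```

Run:
```python
from h import *;from workcell import arm
s=arm.sense();print(s["eef_pos"],s["time_s"],s["gripper_width"]);go(s,90,-24,200,np.pi/2)
```

```text
[ 398.25051271 -304.33503163  210.58671889] 0.8167 24.92841749933533
shift cm [-30.17 -25.07   1.06] twist 0.004571327672375336 cur ang -1.5662249991225212 tilt [-0.  0. -1.] bench xy [[-159.35148131 -326.85526021]]
bx,by in tool [ 0.005 -1.    -0.   ] [-1.    -0.005  0.   ]
```

Call:
drive_tool(
  plan=[2.5, -3.1, -2.6, 0, 0, 2.5, -6.2, -5.2, 0, 0, 2.5, -9.3, -7.8, 0, 0, 2.5, -12.4, -10.4, 0, 0, 2.5, -15.6, -13, 0, 0, 2.5, -18.8, -15.6, 0, 0, 2.5, -22, -18.2, 0, 0, 2.5, -25, -20.8, 0, 0],
)

```text
time_s: 1.48
eef_pos: [634.3, -80.2, 210.4]
ee_rot: [2.087, -2.348, -0.001]
ft_force: [1.1, -1.0, -0.3]
gripper_width: 24.9
```

Call:
drive_tool(
  plan=[2.5, -2.5, -2.1, 0, 0, 2.5, -5.2, -4.3, 0, 0, 2.5, -5.2, -4.3, 2.5, 0, 2.5, -5.2, -4.3, 5, 0, 2.5, -5.2, -4.3, 6, 0, 2.5, -5.2, -4.3, 6, 0, 2.5, -5.2, -4.3, 6, 0, 2.5, -5.2, -4.3, 6, 0],
)

```text
time_s: 2.15
eef_pos: [682.8, -36.5, 152.3]
ee_rot: [-2.085, 2.349, -0.003]
ft_force: [-0.2, 0.3, 0.0]
gripper_width: 24.8
```

Run:
```python
from h import *;from workcell import arm
s=arm.sense();print(s["eef_pos"],s["time_s"],s["gripper_width"]);go(s,90,-24,108,np.pi/2)
a=arm.snapshot("scene")["pixels"][120:340,220:480,::-1];b=arm.snapshot("wrist")["pixels"][:,:,::-1]
a=cv2.resize(a,None,fx=2,fy=2,interpolation=cv2.INTER_CUBIC);b=cv2.resize(b,(400,300))
c=np.zeros((740,520,3),np.uint8);cv2.imwrite("pics/a1.png",a);cv2.imwrite("pics/w1.png",b)
```

```text
[682.76335619 -36.46617648 152.33824599] 2.15 24.816545037702237
shift cm [-0.21  0.02  4.43] twist 0.0040342457493833805 cur ang -1.566762081045513 tilt [ 0.002 -0.    -1.   ] bench xy [[ 90.14702282 -26.10323926]]
bx,by in tool [ 0.004 -1.     0.002] [-1.    -0.004 -0.   ]
```

View pics/a1.png

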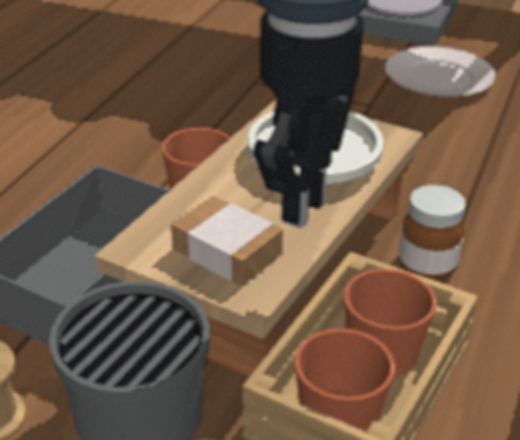

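View pics/w1.png

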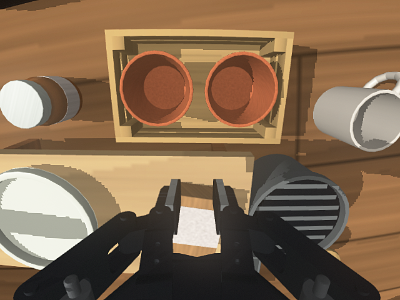

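The scene crop shows the fingertips at about (298,215) and the carton at (228,237). The wrist view looks to the crate side, with the carton between the fingers. I'll check the projection, then descend.

Call:
drive_tool(
  plan=[2.5, -0.2, 0, 1.5, 0, 2.5, -0.2, 0, 3, 0, 2.5, -0.2, 0, 4, 0, 2.5, -0.2, 0, 4.2, 0, 2.5, -0.2, 0, 4.2, 0, 2.5, -0.2, 0, 4.2, 0, 2.5, -0.2, 0, 4.2, 0, 2.5, -0.2, 0, 4.2, 0],
)

```text
time_s: 2.92
eef_pos: [683.0, -34.0, 109.8]
ee_rot: [-2.086, 2.348, -0.002]
ft_force: [0.1, 0.2, -0.1]
gripper_width: 25.0
```

Run:
```python
from h import *;from workcell import arm
s=arm.sense();print(s["eef_pos"],s["time_s"],s["ft_force"]);go(s,90,-24,108,np.pi/2)
r=arm.snapshot("scene");p=proj(r,[s["eef_pos"]]);print(p)
a=r["pixels"][120:340,220:480,::-1]
a=cv2.resize(a,None,fx=3,fy=2.7,interpolation=cv2.INTER_CUBIC);cv2.circle(a,(int((p[0,0]-220)*3),int((p[0,1]-120)*2.7)),3,(0,0,255),-1);cv2.imwrite("pics/a2.png",a)
```

```text
[682.96344747 -33.9608799  109.8290724 ] 2.9167 [ 0.12447948  0.18936153 -0.09485103]
shift cm [0.04 0.   0.18] twist 0.004767384221479265 cur ang -1.5660289425734173 tilt [ 0.002 -0.    -1.   ] bench xy [[ 90.03822736 -23.59232091]]
bx,by in tool [ 0.005 -1.     0.002] [-1.    -0.005 -0.   ]
[[370.76928242 254.98121438]]
```

View pics/a2.png

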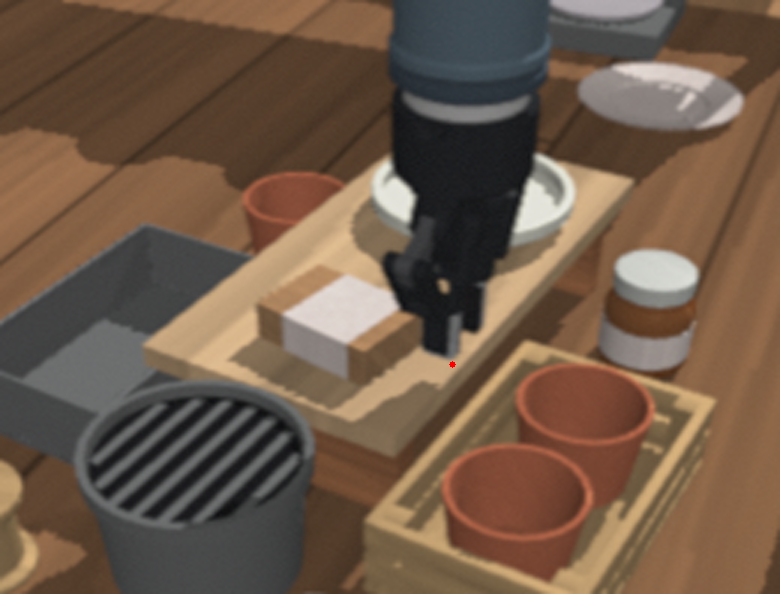

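Tips hang slightly higher than the TCP dot, which is safe for pushing. I'll push towards -x of the bench, which is tool +y.

Call:
drive_tool(
  plan=[2.5, 0, 1, 0.3, 0, 2.5, 0, 1.8, 0.3, 0, 2.5, 0, 2.5, 0.3, 0, 2.5, 0, 3.2, 0.3, 0, 2.5, 0, 4.0, 0.3, 0, 2.5, 0, 4.8, 0.3, 0, 2.5, 0, 5.6, 0.3, 0, 2.5, 0, 6.4, 0.3, 0],
)

```text
time_s: 3.63
eef_pos: [618.1, -26.2, 105.9]
ee_rot: [-2.086, 2.349, -0.001]
ft_force: [0.4, -0.4, 0.3]
gripper_width: 25.3
```

Run:
```python
from h import *;from workcell import arm
s=arm.sense();go(s,-80,-24,107,np.pi/2)
r=arm.snapshot("scene")
a=r["pixels"][120:340,180:480,::-1]
a=cv2.resize(a,None,fx=2.6,fy=2.6,interpolation=cv2.INTER_CUBIC);cv2.imwrite("pics/a3.png",a)
```

```text
shift cm [-0.04 10.47 -0.11] twist 0.004813827678236571 cur ang -1.5659824991166598 tilt [ 0. -0. -1.] bench xy [[ 24.6750512  -23.84666809]]
bx,by in tool [ 0.005 -1.     0.   ] [-1.    -0.005 -0.   ]
```

View pics/a3.png

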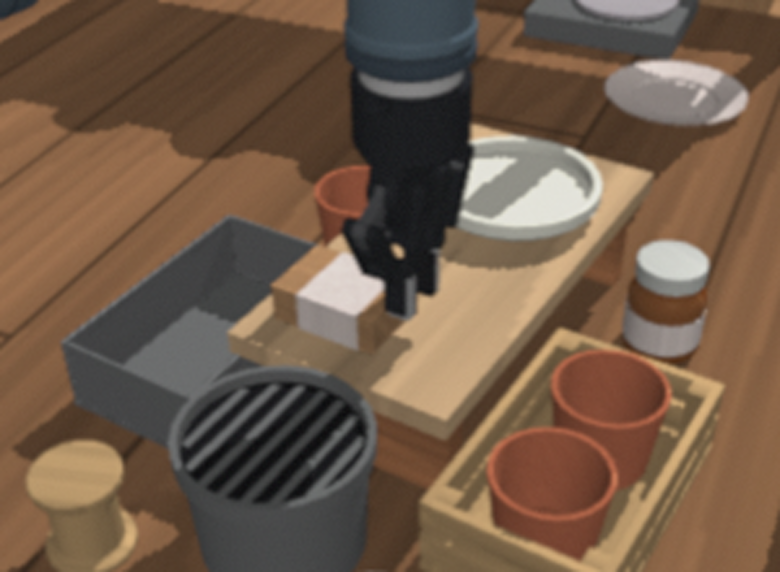

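The carton (around (335,300) in the crop) is square to the bench and moving straight. I'll keep pushing.

Call:
drive_tool(
  plan=[2.5, 0, 0.8, 0, 0, 2.5, 0, 1.6, 0, 0, 2.5, 0, 2.4, 0, 0, 2.5, 0, 3.2, 0, 0, 2.5, 0, 4.0, 0, 0, 2.5, 0, 4.8, 0, 0, 2.5, 0, 5.6, 0, 0, 2.5, 0, 6.4, 0, 0],
)

```text
time_s: 4.35
eef_pos: [554.4, -18.6, 105.7]
ee_rot: [-2.086, 2.349, -0.0]
ft_force: [0.3, -0.7, -0.5]
gripper_width: 24.7
```

Call:
drive_tool(
  plan=[2.5, 0, 0.7, 0, 0, 2.5, 0, 1.4, 0, 0, 2.5, 0, 2.1, 0, 0, 2.5, 0, 2.8, 0, 0, 2.5, 0, 3.5, 0, 0, 2.5, 0, 4.2, 0, 0, 2.5, 0, 4.4, 0, 0, 2.5, 0, 4.4, 0, 0],
)

```text
time_s: 5.02
eef_pos: [510.9, -13.4, 105.8]
ee_rot: [2.086, -2.349, -0.0]
ft_force: [-0.1, -0.5, -0.2]
gripper_width: 25.1
```

Run:
```python
from h import *;from workcell import arm
s=arm.sense();print(s["time_s"],s["eef_pos"]);go(s,8,260,200,0)
for n in("scene","side"):
    a=arm.snapshot(n)["pixels"][110:350,150:480,::-1]
    cv2.imwrite(f"pics/a4{n}.png",cv2.resize(a,None,fx=2.2,fy=2.2,interpolation=cv2.INTER_CUBIC))
```

```text
5.0167 [510.89091597 -13.40681554 105.77801627]
shift cm [-28.39  -9.26  -9.42] twist -1.5660041181917475 cur ang -1.5660041181917475 tilt [-0.  0. -1.] bench xy [[-83.25608171 -24.30513622]]
bx,by in tool [ 0.005 -1.    -0.   ] [-1.    -0.005  0.   ]
```

View pics/a4scene.png

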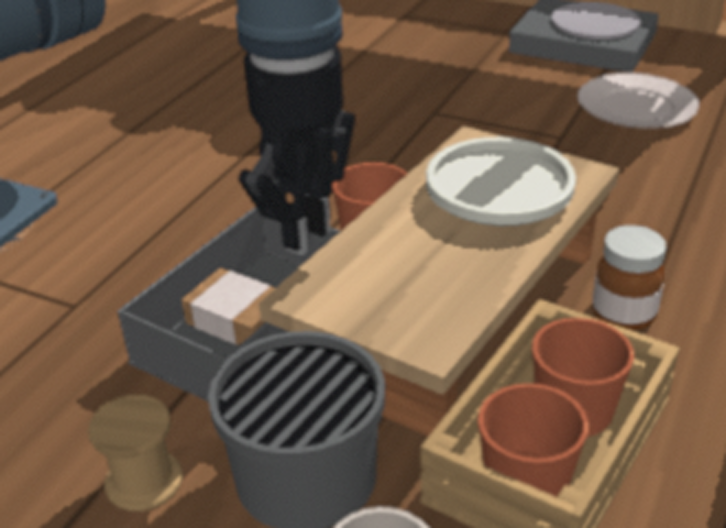

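View pics/a4side.png

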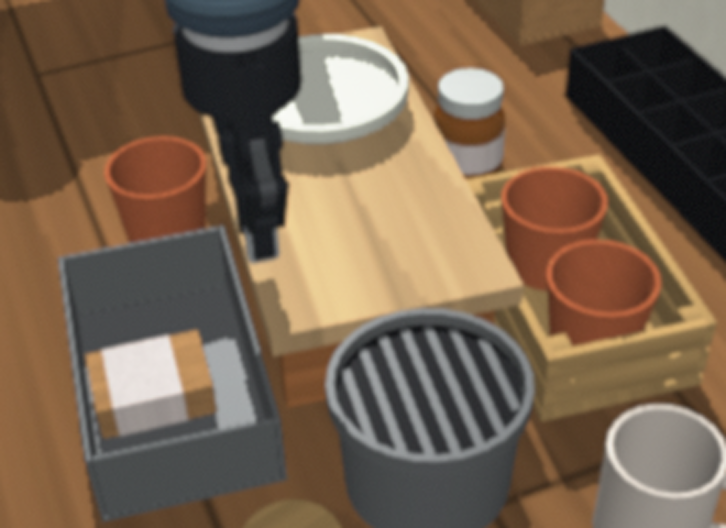

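The carton lies flat in the bin (scene crop (228,305), side crop (150,385)). Next I go behind the cover, with tool x along bench x.

Call:
drive_tool(
  plan=[6, 0, 0, -3.5, 0, 6, -1, -0.3, -7, 0, 6, -3, -1, -9.5, -0.12, 6, -6.5, -2.1, -9.5, -0.24, 6, -10, -3.3, -9.5, -0.36, 6, -13.5, -4.4, -9.5, -0.48, 6, -17, -5.6, -9.5, -0.6, 6, -20.5, -6.7, -9.5, -0.72],
)

```text
time_s: 5.78
eef_pos: [603.3, 183.9, 200.8]
ee_rot: [-2.784, 1.455, -0.001]
ft_force: [0.8, -0.6, -0.3]
gripper_width: 59.7
```

Run:
```python
from h import *;from workcell import arm
s=arm.sense();print(s["time_s"],s["eef_pos"],s["q"][5]);go(s,8,262,200,0)
```

```text
5.7833 [603.30185813 183.88755763 200.76253135] 1.0825235253678052
shift cm [-4.31 -7.05  0.08] twist -0.8402102620110411 cur ang -0.8402102620110411 tilt [ 0.001  0.    -1.   ] bench xy [[-15.74936565 182.83659111]]
bx,by in tool [ 0.667 -0.745  0.001] [-0.745 -0.667  0.   ]
```

Call:
drive_tool(
  plan=[6, -1.4, -2.3, 0, -0.12, 6, -2.9, -4.7, 0, -0.24, 6, -4.3, -7, 0, -0.36, 6, -4.3, -7, 0, -0.48, 6, -4.3, -7, 0, -0.6, 6, -4.3, -7, 0, -0.72, 6, -4.3, -7, 0, -0.84, 6, -4.3, -7, 0, -0.84],
)

```text
time_s: 6.45
eef_pos: [635.9, 257.4, 200.2]
ee_rot: [3.135, -0.195, -0.0]
ft_force: [-0.3, 0.2, 0.0]
gripper_width: 60.0
```

Run:
```python
from h import *;from workcell import arm
s=arm.sense();print(s["time_s"],s["eef_pos"],s["q"][5]);go(s,8,262,130,0)
r=arm.snapshot("wrist");cv2.imwrite("pics/w5.png",r["pixels"][:,:,::-1])
import pickle;pickle.dump((s,r),open("w5.pkl","wb"))
```

```text
6.45 [635.90096041 257.44867645 200.24560508] 0.3469849248074106
shift cm [ 0.04 -0.22  7.02] twist -0.0015335735591366362 cur ang -0.0015335735591365807 tilt [-0. -0. -1.] bench xy [[  7.57823118 259.84154483]]
bx,by in tool [ 1.    -0.002 -0.   ] [-0.002 -1.    -0.   ]
```

View pics/w5.png

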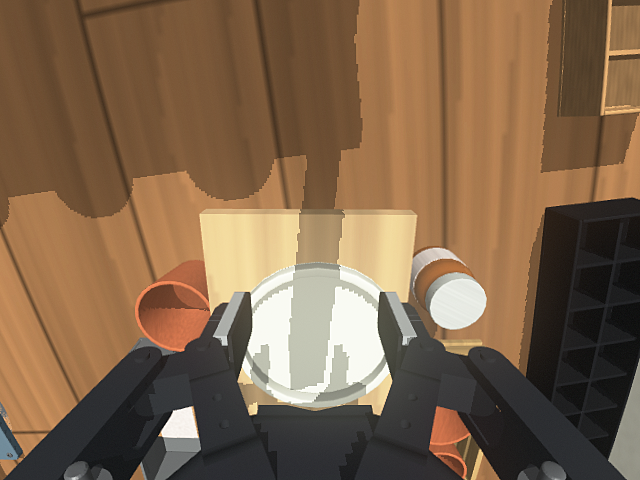

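The wrist view shows the cover's outer lip: left (242,335), top (318,263), right (396,333). The bench's +y corners are at (200,210) and (417,210).

Run:
```python
from h import *;import pickle
s,r=pickle.load(open("w5.pkl","rb"));c=wcam(r,s)
np.set_printoptions(precision=1,suppress=True)
print("bench far corners",tob(ray(c,[(200.5,210),(417,210)],100)))
im=cv2.cvtColor(r["pixels"],cv2.COLOR_RGB2HSV)
m=((im[...,1]<45)&(im[...,2]>110)).astype(np.uint8)
top=[]
for u in range(272,366,4):
    v=np.flatnonzero(m[240:330,u]); top.append((u,240+v[0]))
top=np.array(top);print(top[::6])
P=ray(c,top,126);cc,e=circ(P,72);print(cc,e,tob(cc))
```

```text
bench far corners [[-84.8 275.5]
 [ 92.4 275.2]]
[[272 274]
 [296 265]
 [320 262]
 [344 266]]
[627.3 165.9] 0.5612438990588089 [[ 10.3 168. ]]
```

The wrist view (error about 2 mm each) disagrees by a few mm with the fixed cameras, so I'll measure the tub with the same wrist camera at the same relative pose.

Call:
drive_tool(
  plan=[6, 0, 4, 0, 0, 6, -0.1, 8.1, 0, 0, 6, -0.2, 12.2, 0, 0, 6, -0.3, 16.3, 0, 0, 6, -0.4, 20.4, 0, 0, 6, -0.5, 24.5, 0, 0, 6, -0.6, 28.6, 0, 0, 6, -0.7, 32.4, 0, 0],
)

```text
time_s: 7.17
eef_pos: [586.5, -65.5, 200.9]
ee_rot: [3.134, -0.21, 0.001]
ft_force: [1.0, -0.5, -0.2]
gripper_width: 60.3
```

Call:
drive_tool(
  plan=[6, 0, 0, 0, 0, 6, 0, 0, 0, 0, 6, 0, 0, 0, 0, 6, 0, 0, 0, 0, 6, 0, 0, 0, 0, 6, 0, 0, 0, 0, 6, 0, 0, 0, 0, 6, 0, 0, 0, 0],
)

```text
time_s: 7.83
eef_pos: [587.1, -62.3, 200.7]
ee_rot: [-3.135, 0.201, -0.0]
ft_force: [0.5, 0.5, 0.2]
gripper_width: 60.2
```

Run:
```python
from h import *;from workcell import arm
s=arm.sense();print(s["time_s"],s["eef_pos"]);go(s,8,262,200,0)
r=arm.snapshot("wrist");cv2.imwrite("pics/w6.png",r["pixels"][:,:,::-1])
import pickle;pickle.dump((s,r),open("w6.pkl","wb"))
```

```text
7.8333 [587.07434017 -62.33212516 200.70307794]
shift cm [  0.8  -32.56   0.07] twist -0.004922074008304911 cur ang -0.004922074008304966 tilt [ 0.  0. -1.] bench xy [[ -1.64557018 -63.51386553]]
bx,by in tool [ 1.    -0.005  0.   ] [-0.005 -1.     0.   ]
```

View pics/w6.png

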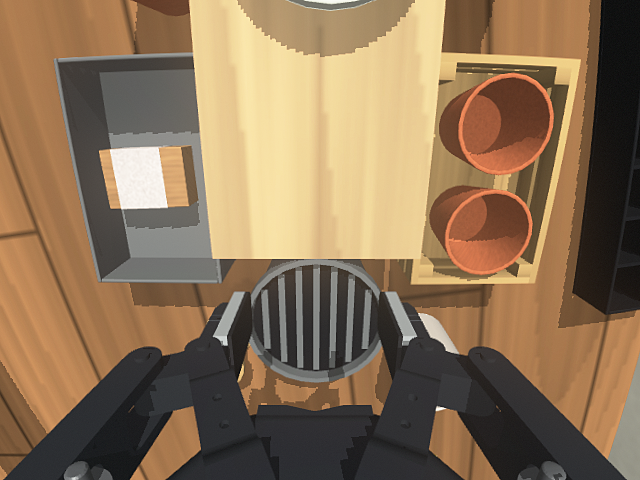

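The wrist view shows the tub rim with top at (317,260) and bottom at (317,383), the bench end at row 259, and the carton flat in the bin at (147,178).

Run:
```python
from h import *;import pickle
s,r=pickle.load(open("w6.pkl","rb"));c=wcam(r,s)
np.set_printoptions(precision=1,suppress=True)
print("corners",tob(ray(c,[(212,259),(424,259)],100)))
a=r["pixels"][245:395,235:400,::-1];cv2.imwrite("pics/w6z.png",cv2.resize(a,None,fx=4,fy=4,interpolation=cv2.INTER_CUBIC))
```

```text
corners [[-89.1 -91.1]
 [ 93.6 -92. ]]
```

View pics/w6z.png

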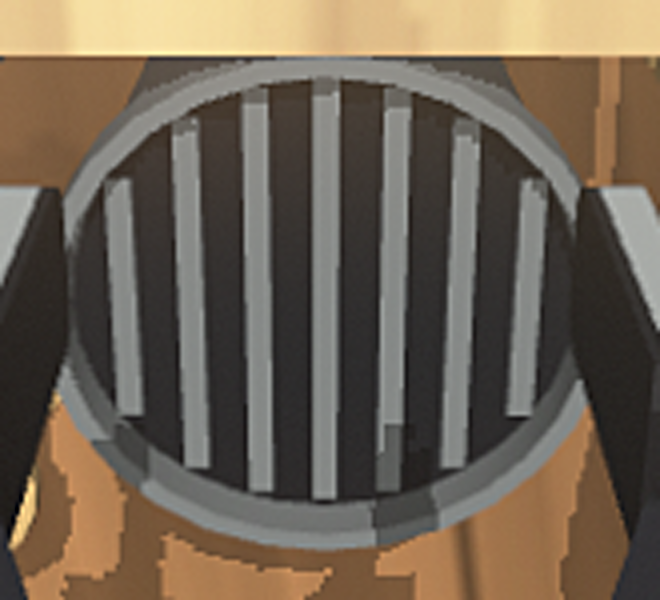

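Run:
```python
from h import *;import pickle
s,r=pickle.load(open("w6.pkl","rb"));c=wcam(r,s)
np.set_printoptions(precision=1,suppress=True)
P=np.array([(65,190),(100,145),(180,88),(325,57),(470,88),(545,142),(580,187),(325,548),(240,538),(410,538),(58,392),(590,392)])/4+[235,245]-.4
X=ray(c,P,100);cc,e=circ(X,67);print(cc,e,"bench",tob(cc));print(np.hypot(*(X[:,:2]-cc).T))
```

```text
[ 577.1 -155.6] 0.9959953351144009 bench [[  -0.1 -157.3]]
[66.9 66.8 66.5 66.  66.7 66.7 66.7 66.2 66.5 66.7 66.  66.1]
```

Call:
drive_tool(
  plan=[6, 0.1, -4, 0, 0, 6, 0.2, -8.1, 0, 0, 6, 0.3, -12.2, 0, 0, 6, 0.5, -16.3, 0, 0, 6, 0.7, -20.4, 0, 0, 6, 0.8, -24.5, 0, 0, 6, 0.9, -28.6, 0, 0, 6, 1.0, -32.6, 0, -0.005],
)

```text
time_s: 8.55
eef_pos: [638.7, 261.3, 200.7]
ee_rot: [-3.135, 0.194, -0.0]
ft_force: [0.8, -0.2, 0.1]
gripper_width: 59.9
```

Call:
drive_tool(
  plan=[6, 0, 0, 2, 0, 6, 0, 0, 4.5, 0, 6, 0, 0, 7, 0, 6, 0, 0, 8, 0, 6, 0, 0, 8, 0, 6, 0, 0, 8, 0, 6, 0, 0, 8, 0, 6, 0, 0, 8, 0],
)

```text
time_s: 9.22
eef_pos: [640.2, 258.8, 123.0]
ee_rot: [-3.134, 0.195, -0.006]
ft_force: [0.1, -0.7, 0.1]
gripper_width: 60.3
```

Run:
```python
from h import *;from workcell import arm
s=arm.sense();print(s["time_s"],s["eef_pos"],s["ft_force"]);go(s,10.3,262,106,0)
for n in("scene","side"):
    r=arm.snapshot(n);p=proj(r,[s["eef_pos"]])[0]
    u,v=int(p[0])-110,int(p[1])-90
    a=cv2.resize(np.ascontiguousarray(r["pixels"][v:v+150,u:u+200,::-1]),None,fx=3.5,fy=3.5,interpolation=cv2.INTER_CUBIC)
    cv2.circle(a,(int((p[0]-u)*3.5),int((p[1]-v)*3.5)),3,(0,0,255),-1);cv2.imwrite(f"pics/a7{n}.png",a)
```

```text
9.2167 [640.20263765 258.84046423 123.01500731] [ 0.13820139 -0.65967405  0.1171775 ]
shift cm [-0.14 -0.02  1.7 ] twist -0.001438904029172905 cur ang -0.0014389040291728633 tilt [ 0.004  0.001 -1.   ] bench xy [[ 11.67665082 261.75059087]]
bx,by in tool [ 1.    -0.001  0.004] [-0.001 -1.     0.001]
```

View pics/a7scene.png

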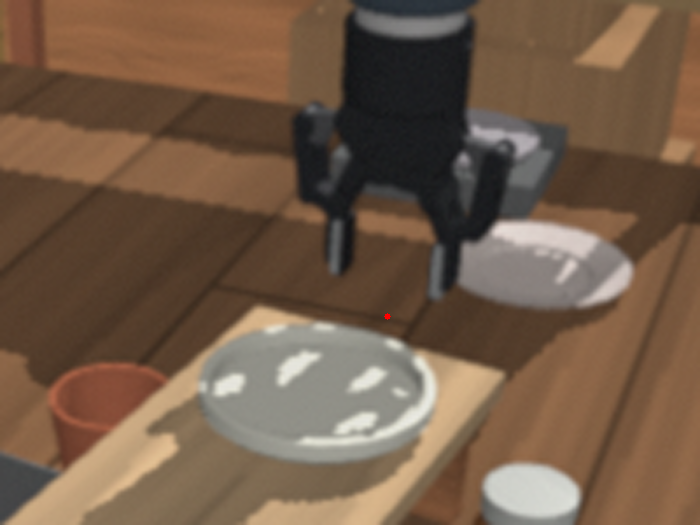

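View pics/a7side.png

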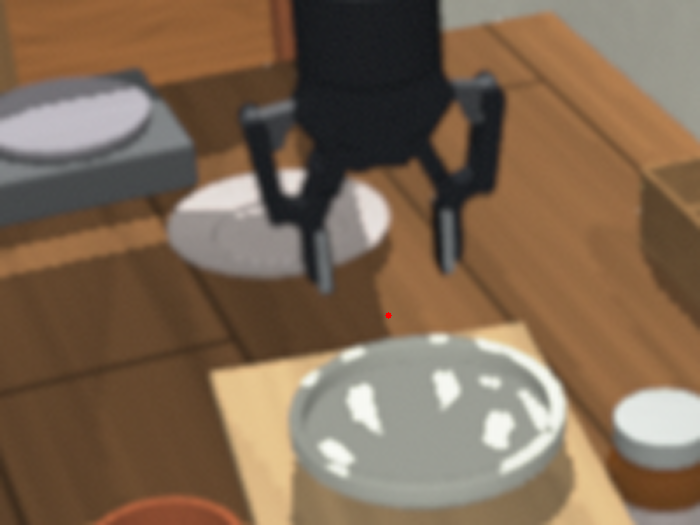

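Run:
```python
from h import *;import pickle
_,d=pickle.load(open("s0.pkl","rb"))
T=np.array([[640.2026,258.840,123.015]])
def off(n,L):
    p=proj(d[n],T)[0];return np.array(L)/3.5+[int(p[0])-110,int(p[1])-90]-.4
a=off("scene",[(340,272),(437,298)]);b=off("side",[(322,291),(447,271)])
def und(n,p):return cv2.undistortPoints(p.reshape(-1,1,2),d[n]["K"],d[n]["dist"])[:,0]
Pm=lambda n:np.c_[d[n]["R"],d[n]["t"]]
X=cv2.triangulatePoints(Pm("scene"),Pm("side"),und("scene",a).T,und("side",b).T);X=(X[:3]/X[3]).T
print(X,X-T, proj(d["scene"],X)-a)
```

```text
[[603.88667711 262.94444587 146.29806822]
 [672.0837328  250.90388867 147.88336512]] [[-36.31592289   4.10444587  23.28306822]
 [ 31.8811328   -7.93611133  24.86836512]] [[-0.08014166  0.28784818]
 [-0.0118388   0.04296397]]
```

Triangulation puts the open fingertips about 24 mm above the TCP point, so I'll descend carefully and check.

Call:
drive_tool(
  plan=[6, -0.13, 0, 0.5, 0, 6, -0.13, 0, 1, 0, 6, -0.13, 0, 1.5, 0, 6, -0.13, 0, 1.8, 0, 6, -0.13, 0, 2.0, 0, 6, -0.13, 0, 2.0, 0, 6, -0.13, 0, 2.0, 0, 6, -0.13, 0, 2.0, 0],
)

```text
time_s: 9.98
eef_pos: [637.7, 259.0, 100.8]
ee_rot: [-3.135, 0.195, -0.0]
ft_force: [0.7, -0.1, -0.3]
gripper_width: 59.8
```

```bash
cat > look.py <<'E'
import sys
from h import *;from workcell import arm
s=arm.sense();print(s["time_s"],s["eef_pos"].round(1),"F",s["ft_force"].round(1));go(s,float(sys.argv[2]),float(sys.argv[3]),float(sys.argv[4]),0)
out=[]
for n in("scene","side"):
    r=arm.snapshot(n);p=proj(r,[s["eef_pos"]])[0]
    u,v=int(p[0])-100,int(p[1])-70
    a=cv2.resize(np.ascontiguousarray(r["pixels"][v:v+150,u:u+200,::-1]),None,fx=3.9,fy=3.9,interpolation=cv2.INTER_CUBIC)
    print(n,"crop origin",u,v,"scale 3.9");cv2.circle(a,(int((p[0]-u)*3.9),int((p[1]-v)*3.9)),3,(0,0,255),-1);cv2.imwrite(f"pics/{sys.argv[1]}{n}.png",a)
E
python3 look.py b1 10.3 262 85
```

```text
9.9833 [637.7 259.  100.8] F [ 0.7 -0.1 -0.3]
shift cm [ 0.11 -0.04  1.58] twist -0.0009302527946712935 cur ang -0.0009302527946712796 tilt [ 0.  0. -1.] bench xy [[  9.16178761 261.63175439]]
bx,by in tool [ 1.    -0.001  0.   ] [-0.001 -1.     0.   ]
scene crop origin 295 108 scale 3.9
side crop origin 184 60 scale 3.9
```

View pics/b1side.png

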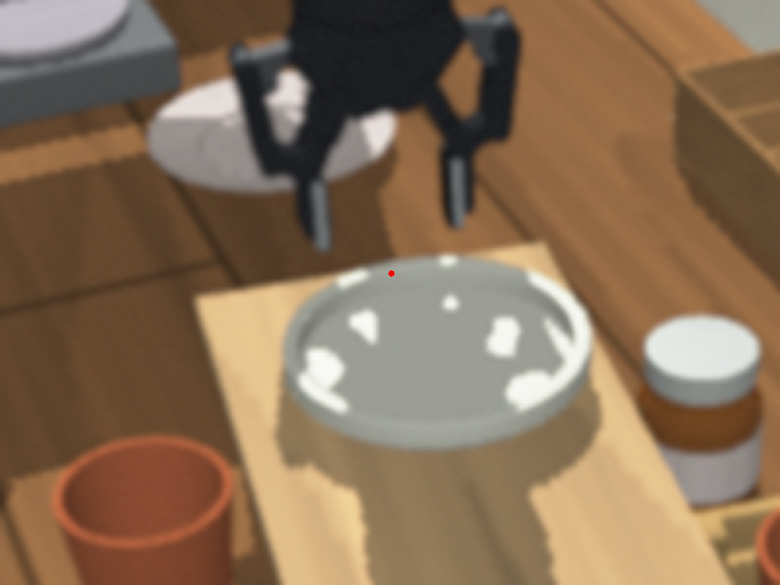

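Call:
drive_tool(
  plan=[6, 0.1, 0, 0.3, 0, 6, 0.1, 0, 0.6, 0, 6, 0.1, 0, 0.9, 0, 6, 0.1, 0, 1.1, 0, 6, 0.1, 0, 1.3, 0, 6, 0.1, 0, 1.5, 0, 6, 0.1, 0, 1.5, 0, 6, 0.1, 0, 1.5, 0],
)

```text
time_s: 10.75
eef_pos: [638.4, 258.8, 85.5]
ee_rot: [3.136, -0.195, -0.001]
ft_force: [-0.3, -0.2, -0.4]
gripper_width: 59.8
```

```bash
python3 look.py b2 10.3 262 85
```

```text
10.75 [638.4 258.8  85.5] F [-0.3 -0.2 -0.4]
shift cm [ 0.04 -0.05  0.05] twist -0.0009851572052266278 cur ang -0.000985157205226711 tilt [-0. -0. -1.] bench xy [[  9.90342566 261.53329276]]
bx,by in tool [ 1.    -0.001 -0.   ] [-0.001 -1.    -0.   ]
scene crop origin 295 114 scale 3.9
side crop origin 185 66 scale 3.9
```

View pics/b2side.png

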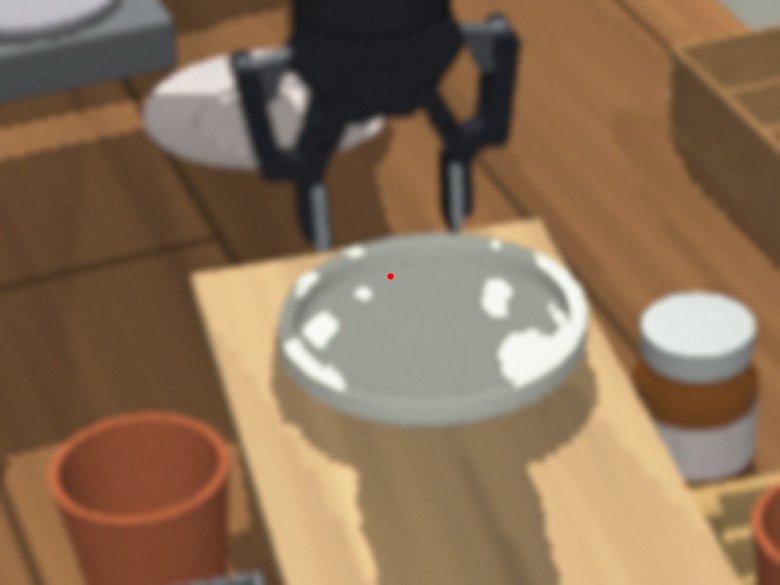

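View pics/b2scene.png

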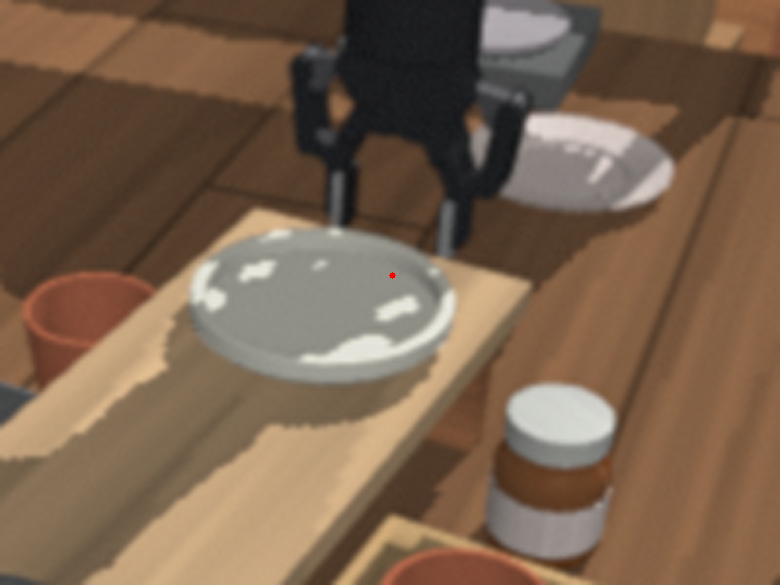

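Run:
```python
from h import *;import pickle
_,d=pickle.load(open("s0.pkl","rb"))
T=np.array([638.4,258.8,85.5])
a=np.array([(340,228),(452,254)])/3.9+[295,114]-.4;b=np.array([(320,248),(457,230)])/3.9+[185,66]-.4
def und(n,p):return cv2.undistortPoints(p.reshape(-1,1,2),d[n]["K"],d[n]["dist"])[:,0]
Pm=lambda n:np.c_[d[n]["R"],d[n]["t"]]
X=cv2.triangulatePoints(Pm("scene"),Pm("side"),und("scene",a).T,und("side",b).T);X=(X[:3]/X[3]).T
print(X-T,X,tob(X))
```

```text
[[-35.9941417    1.91212251  25.03948871]
 [ 33.98996971  -5.13065721  24.11900691]] [[602.4058583  260.71212251 110.53948871]
 [672.38996971 253.66934279 109.61900691]] [[-26.06420901 258.97081857]
 [ 44.25525397 260.56760375]]
```

Call:
drive_tool(
  plan=[6, 0, 0.6, 0.1, 0, 6, 0, 1.2, 0.1, 0, 6, 0, 1.8, 0.1, 0, 6, 0, 2.6, 0.1, 0, 6, 0, 3.6, 0.1, 0, 6, 0, 4.6, 0.1, 0, 6, 0, 5.6, 0.1, 0, 6, 0, 6.6, 0.1, 0],
)

```text
time_s: 11.52
eef_pos: [630.2, 192.1, 84.8]
ee_rot: [3.135, -0.195, 0.0]
ft_force: [-0.4, 1.2, 0.6]
gripper_width: 59.8
```

```bash
python3 look.py b3 0 -80 84
```

```text
11.5167 [630.2 192.1  84.8] F [-0.4  1.2  0.6]
shift cm [-0.96 27.43  0.08] twist -0.00139231070731749 cur ang -0.0013923107073174762 tilt [ 0. -0. -1.] bench xy [[  9.95589068 194.25948608]]
bx,by in tool [ 1.    -0.001  0.   ] [-0.001 -1.    -0.   ]
scene crop origin 283 128 scale 3.9
side crop origin 193 85 scale 3.9
```

View pics/b3side.png

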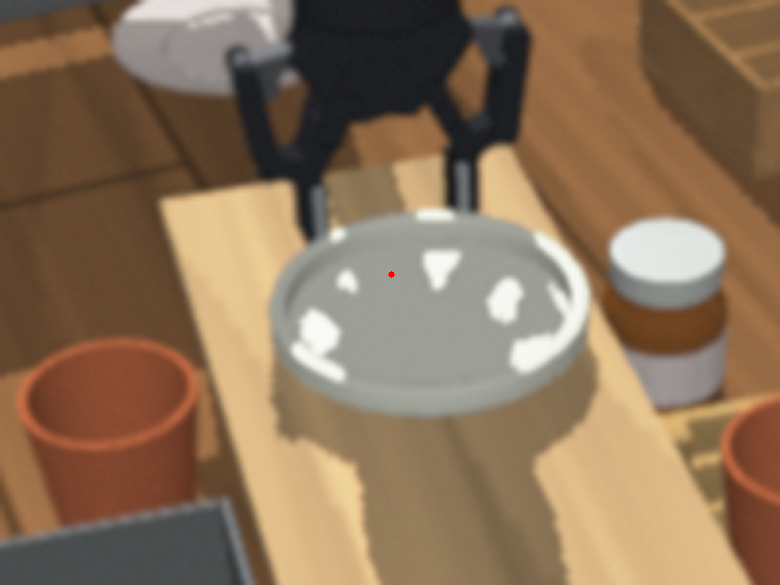

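The cover moves with the fingers (about 1.2 N). I'll continue with a slight lateral drift.

Call:
drive_tool(
  plan=[6, -0.05, 1.2, 0.05, 0, 6, -0.1, 2.4, 0.05, 0, 6, -0.15, 3.6, 0.05, 0, 6, -0.2, 4.8, 0.05, 0, 6, -0.25, 6, 0.05, 0, 6, -0.3, 7.2, 0.05, 0, 6, -0.35, 8.4, 0.05, 0, 6, -0.4, 9.6, 0.05, 0],
)

```text
time_s: 12.28
eef_pos: [614.3, 97.2, 84.3]
ee_rot: [-3.136, 0.195, -0.0]
ft_force: [0.4, 0.7, 0.9]
gripper_width: 59.8
```

Call:
drive_tool(
  plan=[6, -0.05, 1.2, 0.05, 0, 6, -0.1, 2.4, 0.05, 0, 6, -0.15, 3.6, 0.05, 0, 6, -0.2, 4.6, 0.05, 0, 6, -0.25, 5.6, 0.05, 0, 6, -0.3, 6.4, 0.05, 0, 6, -0.35, 7, 0.05, 0, 6, -0.4, 7.5, 0.05, 0],
)

```text
time_s: 12.95
eef_pos: [601.1, 24.0, 83.7]
ee_rot: [-3.135, 0.195, 0.0]
ft_force: [0.1, 1.0, 0.9]
gripper_width: 59.8
```

```bash
python3 look.py b4 0 -80 84
python3 - <<'E'
from h import *;from workcell import arm
for n in("scene","side"):
    r=arm.snapshot(n);cv2.imwrite(f"pics/f4{n}.png",r["pixels"][:,:,::-1])
E
```

```text
12.95 [601.1  24.   83.7] F [0.1 1.  0.9]
shift cm [-0.16 10.39 -0.03] twist -0.0013547933032085346 cur ang -0.001354793303208604 tilt [-0.  0. -1.] bench xy [[ 1.73448546 23.86610755]]
bx,by in tool [ 1.    -0.001 -0.   ] [-0.001 -1.     0.   ]
scene crop origin 241 167 scale 3.9
side crop origin 213 141 scale 3.9
```

View pics/b4side.png

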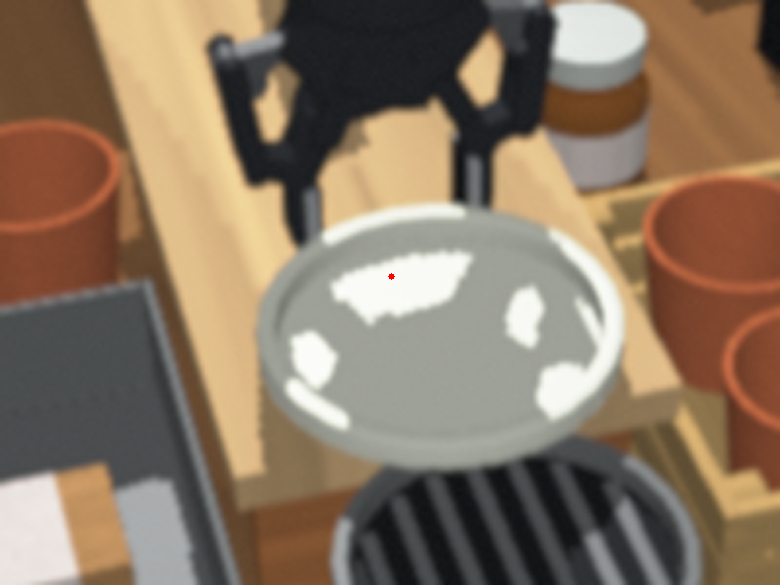

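View pics/b4scene.png

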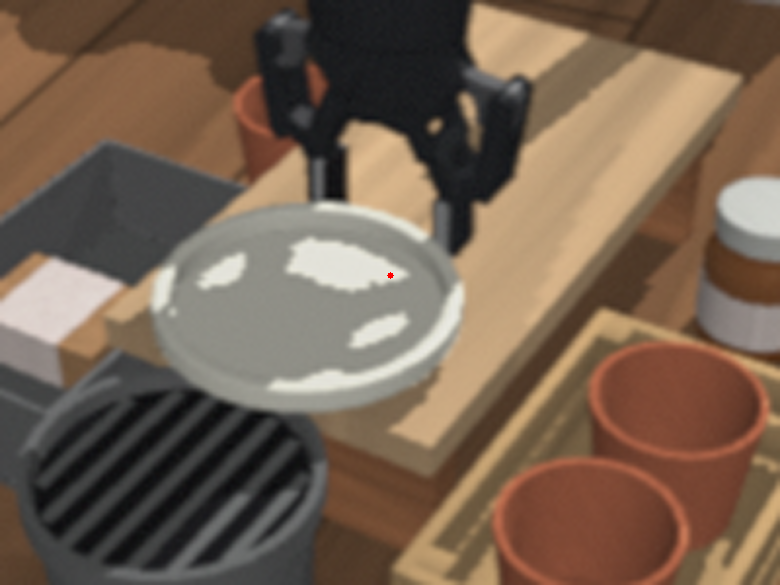

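Run:
```python
from h import *;import pickle
_,d=pickle.load(open("s0.pkl","rb"))
np.set_printoptions(precision=1,suppress=True)
for n,o,P in(("side",[213,141],[(258,330),(270,285),(310,240),(380,213),(450,205),(530,222),(590,260),(623,315)]),("scene",[241,167],[(152,300),(165,260),(210,222),(270,205),(340,203),(410,225),(450,262),(464,295)])):
    c,e=circ(ray(d[n],np.array(P)/3.9+o-.4,126),72);print(n,c,e,tob(c))
print("tub",tob([[574.2,-157.8],[576.5,-161]]))
```

```text
side [589.1 -54.4] 1.6453797167841913 [[ -0.6 -55.4]]
scene [590.7 -53. ] 1.5358351865340722 [[  0.8 -53.8]]
tub [[  -2.7 -159.8]
 [  -0.  -162.7]]
```

Call:
drive_tool(
  plan=[6, -0.05, 1, 0, 0, 6, -0.1, 2, 0, 0, 6, -0.15, 3, 0, 0, 6, -0.15, 4, 0, 0, 6, -0.15, 5, 0, 0, 6, -0.15, 6, 0, 0, 6, -0.15, 7, 0, 0, 6, -0.15, 7.8, 0, 0],
)

```text
time_s: 13.82
eef_pos: [590.0, -54.0, 83.8]
ee_rot: [3.135, -0.196, 0.0]
ft_force: [0.3, 0.8, 1.1]
gripper_width: 60.0
```

```bash
python3 look.py b5 0 -80 84
```

```text
13.8167 [590.  -54.   83.8] F [0.3 0.8 1.1]
shift cm [-0.02  2.51 -0.02] twist -0.0016985688963899737 cur ang -0.0016985688963898765 tilt [ 0. -0. -1.] bench xy [[  0.25636441 -54.88542494]]
bx,by in tool [ 1.    -0.002  0.   ] [-0.002 -1.    -0.   ]
scene crop origin 219 189 scale 3.9
side crop origin 225 172 scale 3.9
```

View pics/b5side.png

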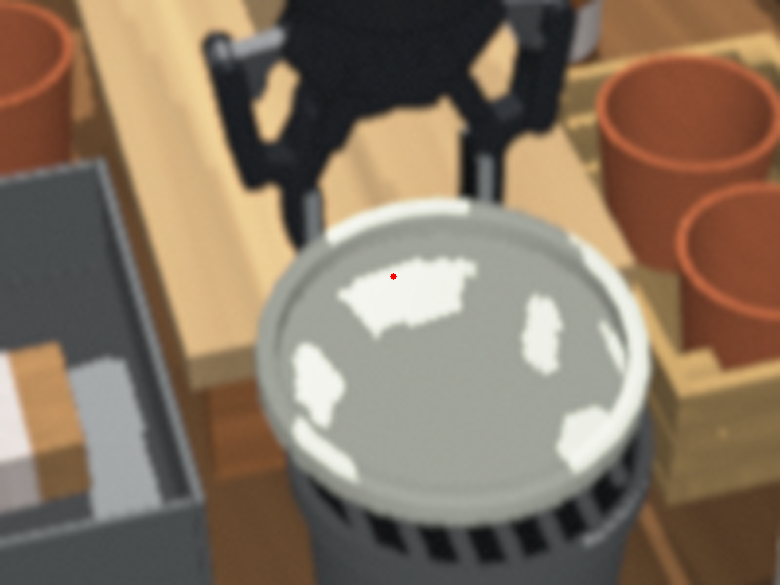

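View pics/b5scene.png

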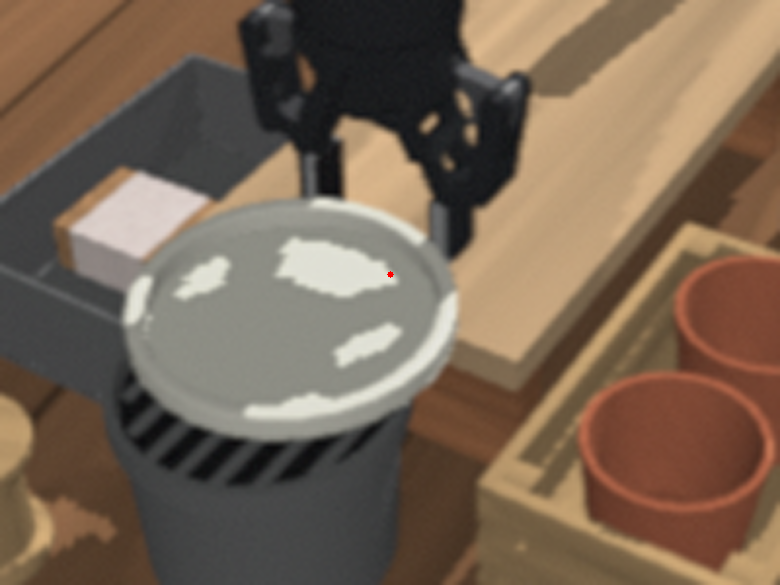

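The front has dipped into the mouth and the cover is well centred. I'll push the last ~25 mm slowly.

Call:
drive_tool(
  plan=[6, 0, 0.4, 0, 0, 6, 0, 0.8, 0, 0, 6, 0, 1.2, 0, 0, 6, 0, 1.5, 0, 0, 6, 0, 1.8, 0, 0, 6, 0, 2.1, 0, 0, 6, 0, 2.3, 0, 0, 6, 0, 2.4, 0, 0],
)

```text
time_s: 14.58
eef_pos: [586.9, -76.4, 83.6]
ee_rot: [-3.135, 0.195, 0.001]
ft_force: [-0.3, 1.8, -0.3]
gripper_width: 60.1
```

```bash
python3 look.py b6 0 -80 84
```

```text
14.5833 [586.9 -76.4  83.6] F [-0.3  1.8 -0.3]
shift cm [ 0.01  0.25 -0.04] twist -0.001281435344705928 cur ang -0.0012814353447059834 tilt [-0.     0.001 -1.   ] bench xy [[ -0.09004833 -77.47925958]]
bx,by in tool [ 1.    -0.001 -0.001] [-0.001 -1.     0.   ]
scene crop origin 212 196 scale 3.9
side crop origin 229 182 scale 3.9
```

View pics/b6side.png

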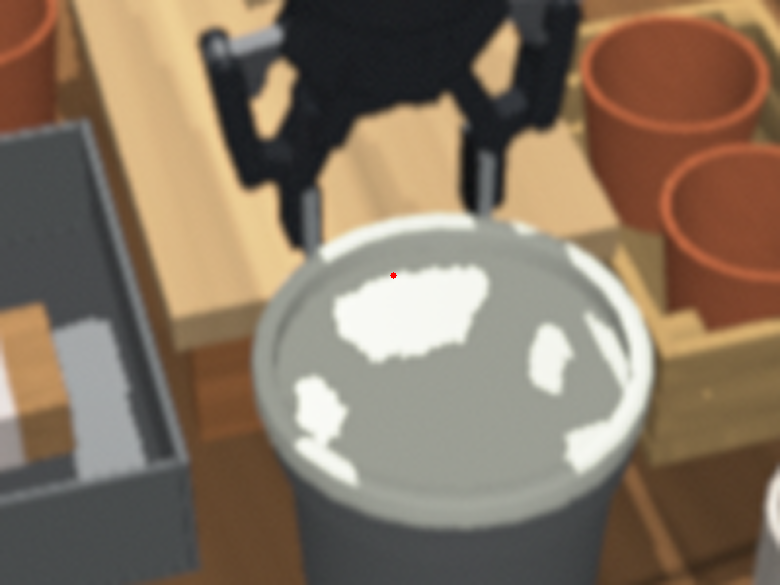

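View pics/b6scene.png

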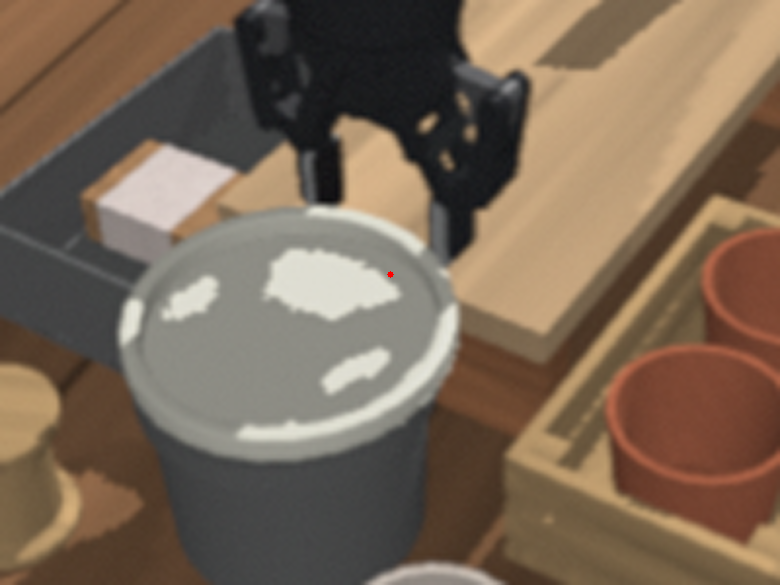

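The cover looks dropped in. I'll back off along the bench, rise, and check it from the same wrist viewpoint as the tub.

Call:
drive_tool(
  plan=[6, 0, -1, 0, 0, 6, 0, -2.5, 0, 0, 6, 0, -4, -1, 0, 6, 0, -4, -4, 0, 6, 0, -4, -8, 0, 6, 0, -2, -11.7, 0, 6, 0, -1.5, -11.7, 0, 6, 0, -1.5, -11.7, 0],
)

```text
time_s: 15.35
eef_pos: [590.9, -62.6, 204.0]
ee_rot: [3.133, -0.196, 0.011]
ft_force: [0.2, -0.2, -0.4]
gripper_width: 59.9
```

Call:
drive_tool(
  plan=[6, 0, 0, 0, 0, 6, 0, 0, 0, 0, 6, 0, 0, 0, 0, 6, 0, 0, 0, 0, 6, 0, 0, 0, 0, 6, 0, 0, 0, 0, 6, 0, 0, 0, 0, 6, 0, 0, 0, 0],
)

```text
time_s: 16.02
eef_pos: [589.0, -61.4, 200.6]
ee_rot: [-3.135, 0.195, 0.0]
ft_force: [-0.3, -0.1, -0.5]
gripper_width: 59.8
```

Run:
```python
from h import *;from workcell import arm;import pickle
s=arm.sense();print(s["time_s"],s["eef_pos"],tob(s["eef_pos"]))
D={"s":s}
for n in("wrist","scene","side"):D[n]=arm.snapshot(n)
pickle.dump(D,open("s7.pkl","wb"))
for n,(v,u) in {"wrist":(230,220),"scene":(235,215),"side":(220,250)}.items():
    a=D[n]["pixels"][v:v+150,u:u+190,::-1];cv2.imwrite(f"pics/c7{n}.png",cv2.resize(a,None,fx=4,fy=4,interpolation=cv2.INTER_CUBIC))
```

```text
16.0167 [588.99922736 -61.42283115 200.56383778] [[  0.15321319 -62.37527662]]
```

View pics/c7wrist.png

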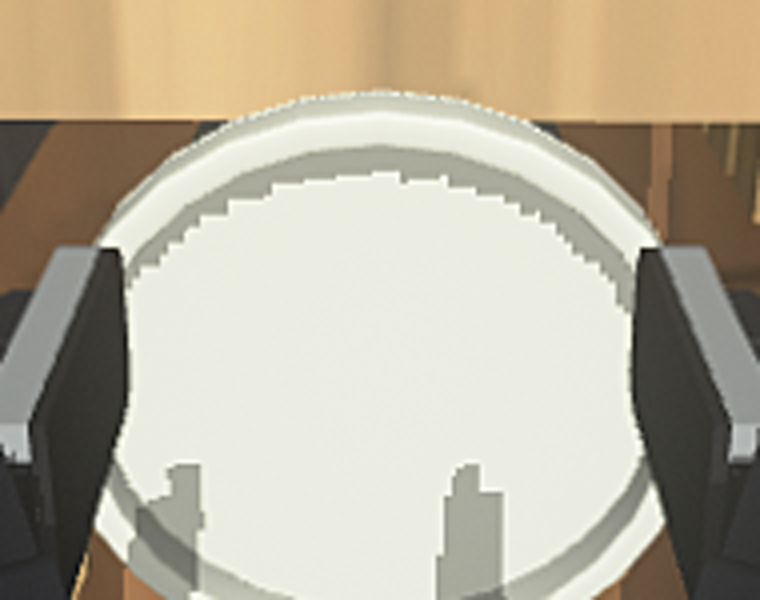

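View pics/c7scene.png

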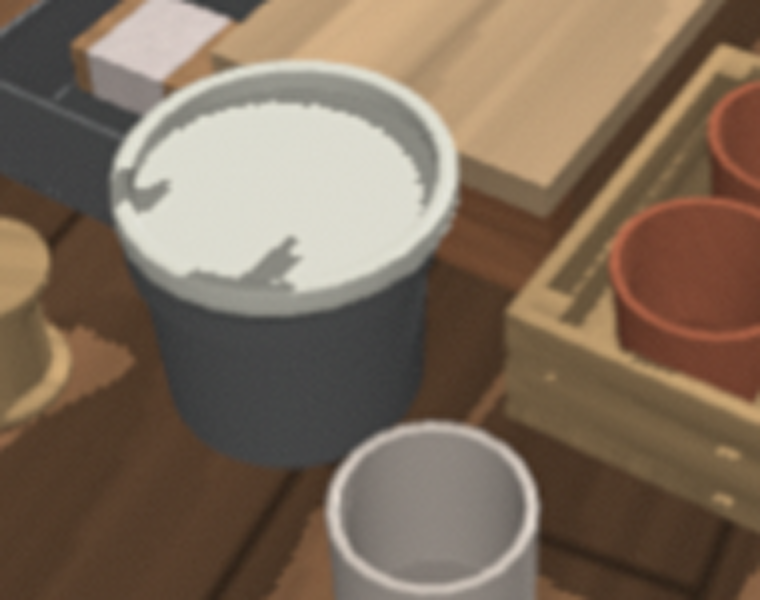

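View pics/c7side.png

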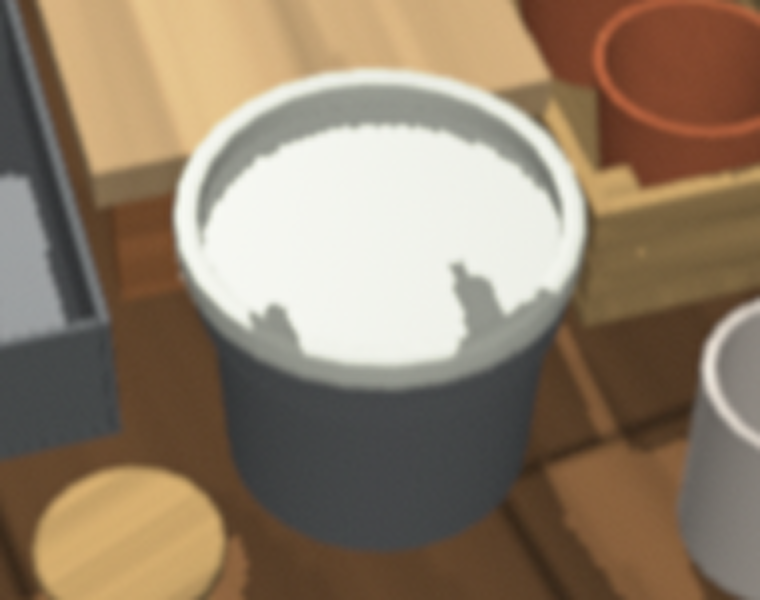

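Run:
```python
from h import *;import pickle
D=pickle.load(open("s7.pkl","rb"));np.set_printoptions(precision=2,suppress=True)
side=np.array([(175,215),(195,150),(250,102),(310,78),(375,70),(450,78),(520,110),(570,165),(587,215),(385,362),(510,332),(260,332)])/4+[250,220]-.4
sc=np.array([(111,185),(130,135),(180,92),(235,70),(290,62),(350,68),(410,95),(450,140),(459,180),(290,292),(390,262),(180,262)])/4+[215,235]-.4
W=wcam(D["wrist"],D["s"])
wr=np.array([(100,240),(150,185),(220,140),(300,118),(380,110),(460,118),(540,142),(610,185),(662,240),(95,525),(662,525)])/4+[220,230]-.4
for n,c,P in(("side",D["side"],side),("scene",D["scene"],sc),("wrist",W,wr)):
    cc,e=circ(ray(c,P,118),72);print(n,cc,e,tob(cc))
def res(p):  # plane z=z0+a x+b y, circle r=72; camera offset free for scene
    out=[]
    for k,(c,P) in enumerate(((D["side"],side),(D["scene"],sc))):
        A=ray(c,P,0);B=ray(c,P,200);x0=np.array([577,-157])
        h=lambda Q:Q[:,2]-p[2]-(Q[:,:2]-x0)@p[3:5]
        t=-h(A)/(h(B)-h(A));Q=A+(B-A)*t[:,None]
        out.append(np.hypot(*(Q[:,:2]-p[:2]-(k*p[5:7])).T)-72)
    return np.concatenate(out)
f=least_squares(res,[577,-157,118,0,0,0,0]);print(f.x,np.abs(f.fun).max())
```

```text
side [ 576.31 -151.48] 1.8508567758885732 [[  -1.4  -153.31]]
scene [ 577.33 -152.33] 6.826728877336748 [[  -0.28 -154.02]]
wrist [ 578.83 -150.99] 1.5612738476171586 [[   1.05 -152.51]]
[ 578.67 -146.36  113.24   -0.01   -0.02   -4.39   -0.52] 4.290872717787536
```

The same-camera comparison puts the cover centre about 5 mm short of the tub centre (wrist 4.6, side 6.3, scene 8.7 mm towards the bench). That is at the limit of the play, so I'll nudge it a few mm further.

Call:
drive_tool(
  plan=[6, 0, -2.5, 2, 0, 6, 0, -2.5, 5, 0, 6, 0, -2.5, 8, 0, 6, 0, -2.5, 10.5, 0, 6, 0, -2.5, 11.5, 0, 6, 0, -2.5, 11.7, 0, 6, 0, -2.5, 11.7, 0, 6, 0, -2.5, 11.7, 0],
)

```text
time_s: 16.83
eef_pos: [593.4, -37.1, 85.3]
ee_rot: [3.135, -0.195, 0.004]
ft_force: [0.4, -0.3, -0.4]
gripper_width: 59.9
```

Run:
```python
from h import *;from workcell import arm
s=arm.sense();print(s["time_s"],s["eef_pos"],s["ft_force"]);go(s,0,-81,84,0)
```

```text
16.8333 [593.38988365 -37.09922447  85.34826116] [ 0.43646765 -0.34472257 -0.38549695]
shift cm [-0.15  4.33  0.14] twist -0.0011556386935551721 cur ang -0.0011556386935550889 tilt [ 0.003 -0.001 -1.   ] bench xy [[  1.52643271 -37.69674399]]
bx,by in tool [ 1.    -0.001  0.003] [-0.001 -1.    -0.   ]
```

Call:
drive_tool(
  plan=[6, -0.1, 1, 0.05, 0, 6, -0.1, 2, 0.05, 0, 6, -0.1, 3, 0.05, 0, 6, -0.1, 3.5, 0.05, 0, 6, -0.1, 3.8, 0.05, 0, 6, -0.1, 4.0, 0.05, 0, 6, -0.1, 4.2, 0.05, 0, 6, -0.1, 4.3, 0.05, 0],
)

```text
time_s: 17.5
eef_pos: [585.9, -79.2, 83.3]
ee_rot: [-3.135, 0.195, -0.0]
ft_force: [0.2, 0.5, 0.3]
gripper_width: 60.0
```

Call:
drive_tool(
  plan=[6, 0, 0.1, 0, 0, 6, 0, 0.1, 0, 0, 6, 0, 0.1, 0, 0, 6, 0, 0.1, 0, 0, 6, 0, 0.1, 0, 0, 6, 0, 0.1, 0, 0, 6, 0, 0.1, 0, 0, 6, 0, 0.1, 0, 0],
)

```text
time_s: 18.17
eef_pos: [585.6, -80.1, 83.2]
ee_rot: [-3.135, 0.195, 0.0]
ft_force: [0.1, 1.6, 0.9]
gripper_width: 60.0
```

```bash
python3 look.py d1 0 -81 84
```

```text
18.1667 [585.6 -80.1  83.2] F [0.1 1.6 0.9]
shift cm [ 0.09 -0.03 -0.08] twist -0.0009103611238205911 cur ang -0.0009103611238206605 tilt [-0.  0. -1.] bench xy [[ -0.88777926 -81.31793721]]
bx,by in tool [ 1.    -0.001 -0.   ] [-0.001 -1.     0.   ]
scene crop origin 210 197 scale 3.9
side crop origin 230 184 scale 3.9
```

View pics/d1side.png

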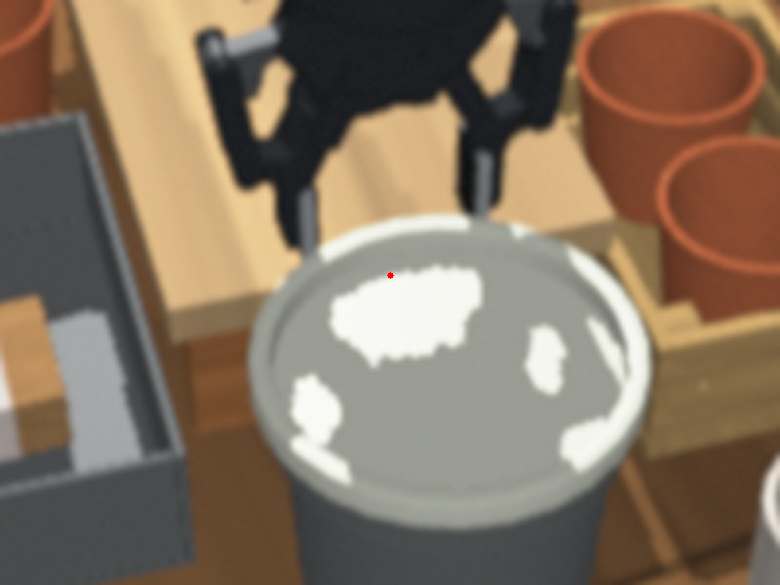

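It slid about 3 mm at around 1.6 N. I'll retract and repeat the wrist check.

Call:
drive_tool(
  plan=[6, 0, -1, 0, 0, 6, 0, -2.5, 0, 0, 6, 0, -4, -1, 0, 6, 0, -4, -4, 0, 6, 0, -4, -8, 0, 6, 0, -2, -11.7, 0, 6, 0, -1.9, -11.7, 0, 6, 0, -1.9, -11.7, 0],
)

```text
time_s: 18.93
eef_pos: [589.7, -62.2, 203.2]
ee_rot: [3.134, -0.196, 0.009]
ft_force: [0.3, 0.3, -0.4]
gripper_width: 60.1
```

Call:
drive_tool(
  plan=[6, 0, 0, 0, 0, 6, 0, 0, 0, 0, 6, 0, 0, 0, 0, 6, 0, 0, 0, 0, 6, 0, 0, 0, 0, 6, 0, 0, 0, 0, 6, 0, 0, 0, 0, 6, 0, 0, 0, 0],
)

```text
time_s: 19.6
eef_pos: [588.0, -61.3, 200.1]
ee_rot: [-3.135, 0.195, 0.0]
ft_force: [-0.3, 0.6, 0.6]
gripper_width: 60.3
```

Run:
```python
from h import *;from workcell import arm;import pickle
s=arm.sense();print(s["time_s"],s["eef_pos"],tob(s["eef_pos"]))
D={"s":s}
for n in("wrist","scene","side"):D[n]=arm.snapshot(n)
pickle.dump(D,open("s8.pkl","wb"))
for n,(v,u) in {"wrist":(230,220),"scene":(235,215),"side":(220,250)}.items():
    a=D[n]["pixels"][v:v+150,u:u+190,::-1];cv2.imwrite(f"pics/c8{n}.png",cv2.resize(a,None,fx=4,fy=4,interpolation=cv2.INTER_CUBIC))
```

```text
19.6 [588.03458447 -61.31999531 200.07515623] [[ -0.8167588  -62.39156983]]
```

View pics/c8wrist.png

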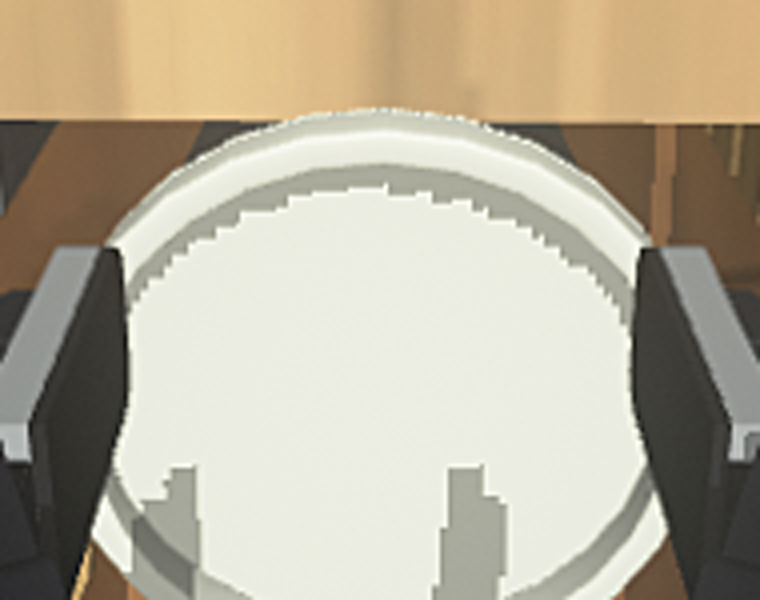

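View pics/c8scene.png

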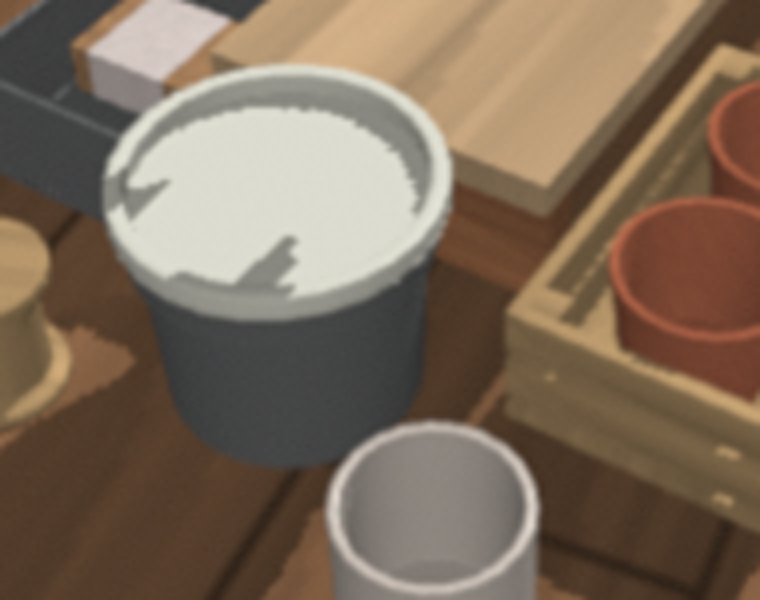

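View pics/c8side.png

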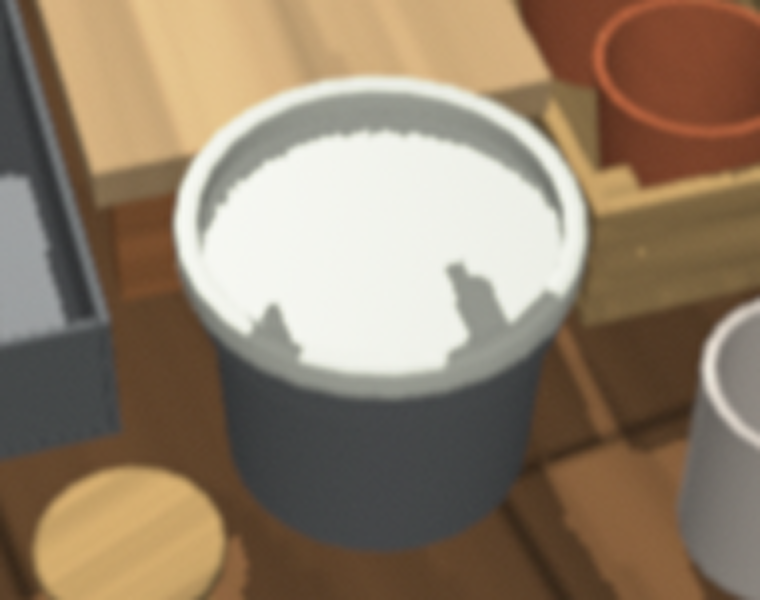

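Run:
```python
from h import *;import pickle
D=pickle.load(open("s8.pkl","rb"));np.set_printoptions(precision=2,suppress=True)
side=np.array([(174,222),(195,158),(250,109),(310,85),(375,77),(450,84),(520,115),(572,170),(588,222)])/4+[250,220]-.4
sc=np.array([(103,190),(122,140),(172,97),(227,75),(280,67),(342,73),(402,100),(442,145),(452,185)])/4+[215,235]-.4
W=wcam(D["wrist"],D["s"])
wr=np.array([(105,250),(150,203),(220,158),(300,135),(380,128),(460,136),(540,160),(610,203),(655,250),(95,535),(665,535)])/4+[220,230]-.4
for n,c,P,t in(("side",D["side"],side,(574.2,-157.8)),("scene",D["scene"],sc,(576.5,-161)),("wrist",W,wr,(577.1,-155.6))):
    for z in(118,122):
        cc,e=circ(ray(c,P,z),72);print(n,z,cc,round(e,2),"minus tub",cc-t)
```

```text
side 118 [ 574.69 -155.76] 0.67 minus tub [0.49 2.04]
side 122 [ 572.74 -159.77] 0.89 minus tub [-1.46 -1.97]
scene 118 [ 576.34 -158.98] 1.45 minus tub [-0.16  2.02]
scene 122 [ 579.04 -163.33] 1.96 minus tub [ 2.54 -2.33]
wrist 118 [ 577.48 -154.51] 1.46 minus tub [0.38 1.09]
wrist 122 [ 577.69 -152.83] 3.09 minus tub [0.59 2.77]
```

At the seated height (lip at 118 mm) all three cameras agree that the cover is within about 2 mm of the tub centre. I'm handing the job in.

```bash
python3 -c "
from workcell import arm
print(arm.finish_job(), arm.sense()['time_s'])"
```

```text
the job is handed in; nothing more can be done
the job is handed in; nothing more can be done
```

I closed up the tub and handed the job in at about 20 s. `finish_job` gives no verdict, so the results below come from my own camera checks.

- **Carton:** I pushed it sideways with the fingertips off the bench, and it lies flat in the plain-walled bin.
- **Cover:** I slid it along the bench into the mouth. The first check showed it 5–9 mm short of centre, so I nudged it a few more millimetres at about 1.6 N.
- **Last checks:** With the cover's lip taken at its seated height, 118 mm above the table, the wrist, side and scene cameras put it about 1.2, 2.1 and 2.0 mm from the mouth's centre. It looks evenly seated all round.
- **Not measured:** I have no direct reading of the cover's tilt. I tried one fit for height and tilt before the nudge, but it was too noisy to use and I did not repeat it. I also did not measure the jar, pot, mug and spool, but I saw no sign of contact with them.
- **Disagreements:** The fixed cameras and the wrist camera differed by a few millimetres, so I compared cover and tub within each camera. The open fingertips sat about 24 mm higher than the reported TCP, which I allowed for when pushing the cover.

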